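# Pull the high vent of the propagation case shut with the hooked pole

### The job

Take the hooked pole from its rack, hook its pin into the ring eye on top of the propagation case's open vent flap, and with the pole pull the flap gently but fully shut, until its spring catch has snapped in. Then unhook the pole and lay it back in the two notches of its rack as it lay before, and let go. Never wrench the flap, do not touch it with the gripper, and leave the other things on the table alone.

Things in the scene. Friction and masses are not known exactly. Their poses are not given: they have to be found in the camera images.
- vent_case: Fixed wood-and-glass propagation case, base board 180 mm deep x 200 mm wide, 220 mm high; origin: centre of its underside; x points away from the robot's side, z up. Its glass roof rises from the front (z 0.11 at x -0.07) to a ridge (z 0.215 at x +0.06). Behind the ridge, on the far side, is the upright vent flap.
- vent_flap: Vent flap of the case, 136 mm wide, 115 mm high, aluminium and glass; origin on its stiff hinge along the case's y axis, at x +0.075, z +0.100 in the case's frame; stays where left; 0.35 to 0.65 rad open (its top leans away from the robot, turned about +y). Its hard stop was set by hand: fully shut it stands anywhere within 0.07 rad of upright. Pole forces over 13 N damage it.
- ring_eye (a point): Centre of the steel ring eye above the flap's top edge (turns with the flap, has its axes): inner diameter 22 mm, wire 6 mm, level when open by 0.3 rad; held by a stalk at its far side. 150 mm above the hinge and 25 mm to the robot's side of the flap: at x +0.050, y 0, z +0.250 in the case's frame when the flap is upright (fully shut: x +0.0395 to +0.0605, as the stop is set).
- catch_point (a point): Sprung roller catch at the side post at +y, 160 mm up, 80 mm to the side of the case's middle. It goes with the stop's setting: it resists about the last 28 mm of the ring's way, takes some 3 to 5 N of pull at the ring, gives way only about 3 mm before fully shut, and then holds the flap against its stop. If not overcome it pushes the flap open again.
- pole: The hooked pole: straight steel rod 8 mm thick, 317 mm long over all, 0.11 to 0.22 kg, with a wooden handle in the middle. Origin at the handle's centre, on the rod's axis; x along it to the hook end, z up. At 165 mm in +x the rod ends in a pin, 6 mm thick, that points straight down to 40 mm under the axis; the rear end carries a steel butt 18 mm thick.
- pole_grip (a point): Centre of the pole's wooden handle, where to grip it: 110 mm long along x, 18 mm wide, 22 mm high; near the centre of mass. x points to the hook end.
- hook_pin (a point): Middle of the pole's hook pin, 165 mm in +x and 20 mm in -z from pole_grip; about this point of the pin should stand in the ring.
- rack_rest (a point): On the fixed wooden pole rack (base 200 x 70 mm): the point where the handle's centre lies when the pole rests in the two V notches, 90 mm above the table. Notches 75 mm before and behind it along the rack's x axis, open upward, about 40 mm wide at the mouth, 16 mm above this point. x is the pole's direction to its hook end.
- duck: Loose yellow bath duck, 56x46x42 mm, bystander; origin: centre of underside.
- stem_tape: Loose roll of brown stem tape, 58 mm across, 13 mm high, bystander; origin: centre of underside.
- clay_pot: Loose small clay pot, 64 mm across, 50 mm high, bystander; origin: centre of underside.
Not all that is in view belongs to the job. Leave any blue or purple look-alike of the part that bears rack_rest alone.

How it is judged (in metres and radians):
On the way, in this order (a step that is already met when the one before it is completed fails the run):
1. the pole's pin stands in the ring eye of the open flap (distance between hook_pin and ring_eye below 0.016 m and x of ring_eye in the frame of vent_case above 0.08 m), for 0.1 s.
2. the flap is fully shut, past its catch, with the pin still in the ring eye (x of ring_eye in the frame of vent_case below 0.0635 m and distance between hook_pin and ring_eye below 0.02 m), for 0.1 s.
At the end, for the whole second after the job is handed in: The flap is shut and held by its catch (its ring eye stays less than 13.5 mm behind its upright place; uncaught, it springs back further); the pole rests in both notches of its rack, hook end as before, handle centre within 20 mm of the rest point, axis within 0.06 rad of the rack's (x of ring_eye in the frame of vent_case below 0.0635 m and distance between pole_grip and rack_rest below 0.02 m and angle between the x axis of pole_grip and the x axis of rack_rest, either way round below 0.06 rad and x of hook_pin in the frame of rack_rest above 0.1 m and linear speed of pole below 0.02 m/s); the robot touches nothing.
It fails at once if the pole pulls or presses on the flap with more than 13 N (contact force between pole and vent_flap above 13 N).
It fails at once if the gripper or the arm touches the flap (contact force between any of the fingers, the arm and vent_flap above 0.5 N).
It fails at once if a bystander is moved by more than 20 mm (distance of any of duck, stem_tape, clay_pot from where it was at the start of the episode above 0.02 m).
It also fails if it takes over 59 s, if anything falls off the work surface, if the arm or the gripper's body presses on something with over 40 N, if the wrist force passes 120 N, or if a joint passes its speed limit or range.

### The arm

A 6-joint arm with a two-finger parallel gripper is mounted at the origin on the work surface; the furniture and walls round the work are solid. World frame = base frame: x ahead of the robot, y to its left, z up, the work surface at z = 0. Lengths are in m, angles in degrees, forces in N, time in s.
With the tool pointing down it reaches from about 0.4 to 0.825 m from the base axis. Payload 7 kg.
Tool frame: the origin (TCP) lies at the very end of the fingers, on their centre line; the grasp point (between the pads) lies 19 mm behind it (r.hold_point_z is the distance from the TCP to the grasp point, in m); x points along the fingers, y is the direction in which the jaws open and shut, and the axes are right-handed (so a half turn about x gives the same grasp; the last joint's range is limited). The gripper opens to 88 mm and grips with 3 to 60 N. Pads are 19 mm wide; open, the fingers measure 130 mm over their backs; the gripper's body (78 mm by 193 mm) begins 47 mm behind the grasp point.
Start: joints at [-53.623, 20.546, 0.682, 0, -70.136, -16.507], TCP at [0.229, -0.635, 0.227] pointing down, gripper open.
Joint ranges: [-176.03, 176.03], [-82.01, 121.73], [-58.28, 71.71], [-173.87, 95.51], [-174.79, -0.11], [-173.66, 173.66]. Speed limits (degrees/s): [136.94, 136.94, 172.46, 180, 180, 180].

### API

Orientations are given as [roll, pitch, yaw] about the fixed x, y, z axes, in that order (R = Rz(yaw) Ry(pitch) Rx(roll)).
In Python, from plant import r gives the robot as it stands. The module is installed in compiled form; this text tells all that it offers.
- The arm moves only by the shell command python3 -m creep 'ROWS' [FORCE]. ROWS is JSON, a list of rows, each a list of 7 numbers: the turn, a rotation vector about the tool's x, y, z in rad, then the shift along the tool's x, y, z in cm, then the opening in per cent of the stroke, from 0 (shut) to 100 (fully open). In form: [[rx, ry, rz, x, y, z, fingers], ...]. A call has 1 to 8 rows; each row shifts and turns the commanded pose from where the row before left it, along the tool's axes as they then stand; what a row does not reach is not made up. A row lasts 1/10 s, in which the tool goes at most 50 mm and 8.59 degrees, less where a joint would pass 70% of its speed; a pose out of reach is approached as far as the arm can. A call is refused whole if a number of a shift passes 5 or a number of a turn 0.15, either way. A call with a gripper value outside its range is refused whole. The fingers move at their own pace and stop on an object; FORCE is the grip in N (left out, the last holds). Time passes only in rows, so rows that do not move let the fingers close. It gives the time, the measured TCP pose, the force and the opening at its end, in the units of the state.
- r.get_state(): the state, without advancing time (a new reading comes with each control period).
- r.capture(name): name is "scene" or "top" or "wrist"; returns (picture, depth): 384x512x3 uint8, blue, green, red; 384x512 float32, m along the optical axis (not along the pixel's ray), 0 where there is no reading.
- r.camera_info(name): a dict with "fovy" (degrees; the focal length in pixels is half the picture's height over the tangent of half this angle, whatever the lens; pixels are square), "cx", "cy" (the principal point, pixels), "camera_from_world" (4x4, takes a point from world to camera coordinates). Camera axes: x right, y down, z forward; pixel columns grow to the right and rows downward; lengths in m; the calibration is good to about 2 mm. A picture is of the moment at which its call begins: read the wrist's pose just before it. camera_info takes no time and is no camera call; for the wrist camera it gives the pose at the moment of the call.
- r.close_job(): hands the job in, once; it reports no verdict.
Trained networks look in the newest picture that a camera, given by its name, has taken for a name from the list of things; names that differ only in an ending like _2 or _b are one class to them, and where a whole thing is asked for, a point or a joint stands for the part that bears it (a point fixed in the world has none). Each returns a list of dicts, best first, with "score" (0 to 1); they miss things now and then, are a little off and sometimes report something else, mostly with a low value. They report only what shows in the picture. A call takes as long as a camera call. They do not tell look-alikes from the thing itself.
- r.look_for(query, camera): "rect" ([left, top, right, bottom] in pixels, round what is visible of it).
- r.masks_of(query, camera): "pixels" (384x512 bool, what is visible of it) and "rect" ([left, top, right, bottom] in pixels, round what is visible of it).
The state is a dict: "time_s": time; "joints": joint angles; "qd": joint speeds; "joint_torque": joint torques, N m; "tcp_pos": TCP position; "eef_rot": TCP orientation; "contact_force": force on the tool from outside, world axes, zero at the start; "moment": the same for the moment, N m; "gripper_width": finger opening in m.
Only numpy, scipy, OpenCV 4.12 (cv2) and the standard library are available. Lean on these libraries where they do the work, as an engineer would, in place of code of your own. Each camera call takes 0.05 s, during which the arm holds its last target. There are 200 camera calls.

## Working session

There is one attempt and no reset: what is moved stays moved. The work goes in short steps, Python scripts to look and compute and a shell command to move; the robot and the scene stay as the last step left them, time stands still between calls to the robot, and variables do not carry over. Pictures are saved under pics/ and viewed, about 8 in all and at most 12, crops included, and the job is handed in when it is done.

```bash
mkdir -p pics; cat > h.py <<'E'
import numpy as np,cv2
from plant import r
from scipy.spatial.transform import Rotation as R
def pts(name,d,mask=None):
    c=r.camera_info(name);f=192/np.tan(np.radians(c['fovy'])/2)
    v,u=np.nonzero((d>0)&(mask if mask is not None else True))
    z=d[v,u];P=np.c_[(u-c['cx'])*z/f,(v-c['cy'])*z/f,z,np.ones(len(z))]
    return (P@np.linalg.inv(c['camera_from_world']).T)[:,:3],u,v
def proj(name,p):
    c=r.camera_info(name);f=192/np.tan(np.radians(c['fovy'])/2)
    q=c['camera_from_world']@np.r_[p,1];return q[0]/q[2]*f+c['cx'],q[1]/q[2]*f+c['cy']
E
python3 - <<'E'
from h import *
im=[]
for n in('scene','top'):
    p,d=r.capture(n);np.save(n+'_d.npy',d);cv2.imwrite(n+'.png',p);im.append(p)
    for q in('vent_case','vent_flap','ring_eye','pole','rack_rest','duck','stem_tape','clay_pot'):
        for m in r.masks_of(q,n)[:3]:
            P,u,v=pts(n,d,m['pixels'])
            print(n,q,round(m['score'],2),np.round(m['rect']),np.round(np.median(P,0),3) if len(P) else '',np.round(P.min(0),3),np.round(P.max(0),3))
cv2.imwrite('pics/a.png',cv2.resize(im[0],(800,600)));cv2.imwrite('pics/b.png',cv2.resize(im[1],(800,600)))
print(r.get_state())
E
```

```text
scene vent_case 0.72 [156. 173. 241. 271.] [0.503 0.183 0.141] [ 0.422 -0.365 -0.746] [1.762 0.265 0.249]
scene vent_flap 0.55 [153. 173. 192. 202.] [0.643 0.165 0.185] [ 0.582 -0.37  -0.746] [1.762 0.243 0.25 ]
scene ring_eye 0.6 [159. 172. 192. 198.] [0.642 0.168 0.184] [ 0.63  -0.365 -0.746] [1.762 0.233 0.249]
scene pole 0.56 [248. 163. 297. 194.] [ 0.504 -0.196  0.096] [ 0.402 -0.303 -0.004] [ 0.745 -0.185  0.106]
scene rack_rest 0.82 [208. 260. 261. 325.] [0.267 0.228 0.012] [ 0.171  0.169 -0.001] [0.414 0.259 0.107]
scene rack_rest 0.77 [341. 200. 391. 250.] [ 0.167 -0.307  0.012] [ 0.021 -0.394 -0.003] [0.292 0.043 0.397]
scene rack_rest 0.58 [252. 166. 302. 211.] [ 0.499 -0.196  0.012] [ 0.409 -0.261 -0.003] [ 0.607 -0.162  0.107]
scene duck 0.28 [156. 168. 239. 276.] [0.503 0.182 0.141] [ 0.422 -0.37  -0.746] [1.762 0.265 0.25 ]
top vent_case 0.55 [167. 115. 228. 198.] [0.532 0.159 0.158] [ 0.424  0.063 -0.008] [0.71  0.276 0.25 ]
top vent_flap 0.64 [173. 115. 217. 146.] [0.63  0.166 0.162] [ 0.581  0.097 -0.01 ] [0.72  0.267 0.25 ]
top ring_eye 0.86 [173. 116. 217. 143.] [
[... 764 characters left out ...]
61 -0.331 -0.006] [ 0.423 -0.27   0.057]
{'time_s': 0.9, 'joints': array([-5.36241897e+01,  2.05436370e+01,  6.81736337e-01,  5.60446422e-04,
       -7.01349355e+01, -1.65079793e+01]), 'qd': array([-0.02495983,  0.12529149,  0.04740061, -0.02136654,  0.12656299,
       -0.05498145]), 'joint_torque': array([ 4.77326575e-04, -5.82361615e+01,  2.93296409e+01,  7.00222492e+00,
        1.25287686e-02, -8.18014269e-05]), 'tcp_pos': array([ 0.22938624, -0.63481   ,  0.22659207]), 'eef_rot': array([-82.95096778,  89.99679259, -63.08294638]), 'contact_force': array([-0.82380344, -0.12293481, -0.20096711]), 'moment': array([-0.02228452,  0.01554604,  0.00465356]), 'gripper_width': 0.08742199779533903}
```

View pics/a.png

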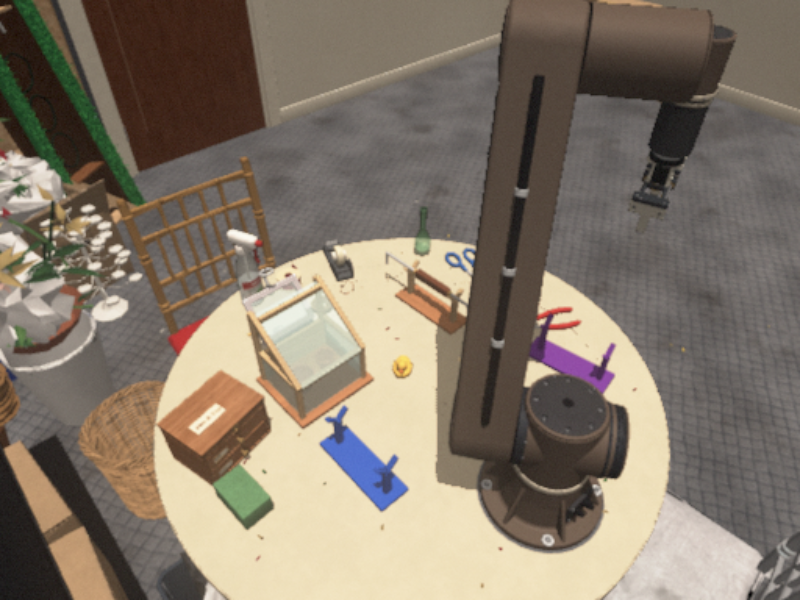

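View pics/b.png

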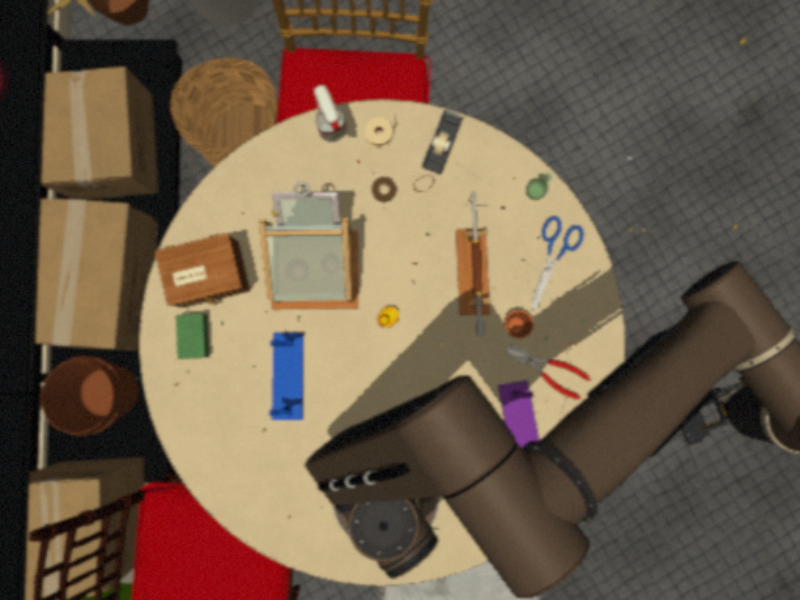

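The scene view has the case near (310,350) with its flap open and the true brown rack with the pole near (435,290). Blue and purple look-alike racks are at (360,470) and (570,360). The top view has the pole at about (475,265), hook end up (+x), and the ring eye at about (302,187). The spot at (328,187) is probably its shadow.

```bash
cat >> h.py <<'E'
def tool(): 
    s=r.get_state();return s['tcp_pos'],R.from_euler('xyz',s['eef_rot'],degrees=True)
def down(yaw): # jaw(y) axis along world angle yaw+90 (deg), tool x down
    y=np.radians(yaw+90);Y=np.array([np.cos(y),np.sin(y),0]);X=np.array([0,0,-1.]);return R.from_matrix(np.c_[X,Y,np.cross(X,Y)])
def go(p,Rt=None):
    t,R0=tool();Rt=Rt or R0
    rv=(R0.inv()*Rt).as_rotvec();d=Rt.inv().apply(np.array(p)-t)*100
    print('turn first',np.round(rv,3),'then shift cm',np.round(d,2))
def st():
    s=r.get_state();t,q=tool();m=q.as_matrix();print('t',s['time_s'],'p',np.round(t,4),'X',np.round(m[:,0],3),'Y',np.round(m[:,1],3),'F',np.round(s['contact_force'],1),'M',np.round(s['moment'],2),'w',round(s['gripper_width'],4))
E
python3 - <<'E'
from h import *
st();go([.45,-.2,.26],down(0));go([.45,-.2,.26],down(180))
c=r.camera_info('wrist');print(c['fovy'],np.linalg.inv(c['camera_from_world']).round(3))
# pole line from top
d=np.load('top_d.npy');P,_,_=pts('top',d)
b=(P[:,0]>.33)&(P[:,0]<.7)&(P[:,1]>-.26)&(P[:,1]<-.15)&(P[:,2]>.075)&(P[:,2]<.13)
Q=P[b]
for x in np.arange(.33,.7,.02):
    q=Q[abs(Q[:,0]-x)<.01]
    if len(q):print(round(x,2),len(q),np.median(q,0).round(3),q[:,2].max().round(3))
b=(P[:,0]>.55)&(P[:,0]<.75)&(P[:,1]>.05)&(P[:,1]<.28)&(P[:,2]>.225);print('ring',P[b].round(3))
E
```

```text
t 0.9 p [ 0.2294 -0.6348  0.2266] X [ 0. -0. -1.] Y [-0.34  0.94 -0.  ] F [-0.8 -0.1 -0.2] M [-0.02  0.02  0.  ] w 0.0874
turn first [0.347 0.    0.   ] then shift cm [-3.34 43.48 22.06]
turn first [-2.795 -0.     0.   ] then shift cm [ -3.34 -43.48 -22.06]
69.4703531966199 [[-0.34   0.901  0.27   0.157]
 [ 0.941  0.326  0.097 -0.66 ]
 [-0.001  0.287 -0.958  0.385]
 [ 0.     0.     0.     1.   ]]
0.37 21 [ 0.37  -0.206  0.095] 0.108
0.39 27 [ 0.387 -0.206  0.096] 0.107
0.41 14 [ 0.408 -0.206  0.093] 0.101
0.43 50 [ 0.434 -0.206  0.096] 0.112
0.45 29 [ 0.445 -0.206  0.095] 0.109
0.47 34 [ 0.472 -0.202  0.099] 0.107
0.49 36 [ 0.491 -0.201  0.098] 0.106
0.51 35 [ 0.51  -0.202  0.1  ] 0.107
0.53 26 [ 0.529 -0.199  0.1  ] 0.107
0.55 37 [ 0.55  -0.196  0.1  ] 0.106
0.57 24 [ 0.568 -0.198  0.096] 0.103
0.59 55 [ 0.587 -0.197  0.097] 0.11
0.61 14 [ 0.609 -0.197  0.09 ] 0.101
0.63 13 [ 0.631 -0.196  0.092] 0.101
0.65 11 [ 0.651 -0.194  0.091] 0.097
0.67 15 [ 0.669 -0.193  0.093] 0.099
ring [[0.666 0.166 0.238]
 [0.667 0.164 0.235]
 [0.663 0.176 0.237]
 [0.662 0.172 0.241]
 [0.664 0.17  0.232]
[... 351 characters left out ...]
0.243]
 [0.653 0.181 0.241]
 [0.653 0.179 0.238]
 [0.653 0.153 0.24 ]
 [0.653 0.15  0.24 ]
 [0.649 0.181 0.243]
 [0.65  0.179 0.237]
 [0.65  0.153 0.239]
 [0.65  0.15  0.239]
 [0.644 0.18  0.25 ]
 [0.644 0.177 0.249]
 [0.646 0.153 0.242]
 [0.645 0.149 0.247]
 [0.642 0.178 0.244]
 [0.643 0.175 0.241]
 [0.643 0.156 0.24 ]
 [0.642 0.153 0.245]
 [0.641 0.178 0.238]
 [0.639 0.175 0.244]
 [0.639 0.171 0.247]
 [0.64  0.168 0.243]
 [0.64  0.165 0.242]
 [0.639 0.162 0.245]
 [0.639 0.159 0.244]
 [0.639 0.156 0.246]
 [0.64  0.153 0.243]
 [0.636 0.172 0.243]
 [0.637 0.169 0.241]
 [0.636 0.165 0.246]
 [0.635 0.161 0.249]
 [0.637 0.159 0.242]
 [0.582 0.252 0.226]
 [0.582 0.242 0.227]
 [0.583 0.079 0.225]]
```

```bash
python3 -m creep '[[0.116,0,0,0,0,0,100],[0.116,0,0,0,0,0,100],[0.115,0,0,0,0,0,100],[0,0,0,-0.5,4,2,100],[0,0,0,-0.5,4,2,100],[0,0,0,-0.5,4,2,100],[0,0,0,-0.5,4,2,100],[0,0,0,-0.5,4,2,100]]'; python3 -m creep '[[0,0,0,-0.5,4,2,100],[0,0,0,-0.5,4,2,100],[0,0,0,0,4,2,100],[0,0,0,0,4,2,100],[0,0,0,0,4,2,100],[0,0,0,0,3.5,2,100],[0,0,0,0,0,0,100],[0,0,0,0,0,0,100]]'
python3 - <<'E'
from h import *
st()
p,d=r.capture('wrist');cv2.imwrite('pics/c.png',p);np.save('w1.npy',d)
for q in('pole','rack_rest','pole_grip','hook_pin'):
    for m in r.masks_of(q,'wrist')[:2]:
        P,u,v=pts('wrist',d,m['pixels']);print(q,round(m['score'],2),np.round(m['rect']),np.round(np.median(P,0),3),np.round(P.min(0),3),np.round(P.max(0),3))
P,_,_=pts('wrist',d)
Q=P[(P[:,0]>.3)&(P[:,0]<.72)&(P[:,1]>-.24)&(P[:,1]<-.16)&(P[:,2]>.085)&(P[:,2]<.13)]
for x in np.arange(.33,.7,.01):
    q=Q[abs(Q[:,0]-x)<.005]
    if len(q):print(round(x,2),len(q),np.median(q,0).round(3),np.percentile(q,[2,98],axis=0)[:,1:].round(3).tolist())
Q=P[(P[:,0]>.63)&(P[:,0]<.72)&(P[:,1]>-.215)&(P[:,1]<-.175)&(P[:,2]>.04)];print(Q.max(0),Q.min(0))
E
```

```text
time_s: 1.7
tcp_pos: [0.3299, -0.4333, 0.2519]
eef_rot: [-36.1, 90.0, -36.2]
contact_force: [1.3, -0.7, 0.2]
gripper_width: 0.0875
time_s: 2.5
tcp_pos: [0.4498, -0.199, 0.2617]
eef_rot: [-19.4, 90.0, -19.3]
contact_force: [-0.1, 0.3, -1.1]
gripper_width: 0.0876
t 2.5 p [ 0.4498 -0.199   0.2617] X [ 0. -0. -1.] Y [-0.002  1.    -0.   ] F [-0.1  0.3 -1.1] M [-0.05  0.03  0.  ] w 0.0876
pole 0.68 [242. 104. 264. 312.] [ 0.471 -0.202  0.099] [ 0.365 -0.215 -0.   ] [ 0.636 -0.19   0.102]
rack_rest 0.95 [231. 140. 281. 287.] [ 0.488 -0.196  0.011] [ 0.405 -0.24  -0.001] [ 0.608 -0.162  0.107]
rack_rest 0.64 [160.   0. 212.  25.] [ 0.247 -0.295  0.01 ] [ 0.235 -0.328  0.003] [ 0.263 -0.256  0.024]
pole_grip 0.72 [246. 106. 263. 309.] [ 0.473 -0.203  0.099] [ 0.365 -0.215 -0.   ] [ 0.639 -0.19   0.102]
hook_pin 0.85 [242. 107. 263. 309.] [ 0.473 -0.203  0.099] [ 0.365 -0.215 -0.001] [ 0.682 -0.188  0.102]
0.37 156 [ 0.37  -0.206  0.098] [[-0.215, 0.091], [-0.198, 0.1]]
0.38 137 [ 0.38  -0.206  0.098] [[-0.214, 0.092], [-0.198, 0.1]]
0.39 135 [ 0.39  -0.206  0.098] [[-0.214, 0.091], [-0.197, 
[... 890 characters left out ...]
 0.1  ] [[-0.208, 0.098], [-0.192, 0.102]]
0.54 97 [ 0.54  -0.199  0.1  ] [[-0.209, 0.097], [-0.192, 0.102]]
0.55 97 [ 0.55 -0.2   0.1 ] [[-0.207, 0.097], [-0.19, 0.102]]
0.56 13 [ 0.556 -0.2    0.1  ] [[-0.207, 0.097], [-0.19, 0.101]]
0.59 10 [ 0.592 -0.218  0.104] [[-0.222, 0.102], [-0.176, 0.106]]
0.6 24 [ 0.602 -0.197  0.094] [[-0.201, 0.092], [-0.194, 0.095]]
0.61 36 [ 0.61  -0.197  0.094] [[-0.201, 0.092], [-0.194, 0.096]]
0.62 32 [ 0.62  -0.196  0.094] [[-0.2, 0.091], [-0.193, 0.095]]
0.63 40 [ 0.63  -0.195  0.093] [[-0.2, 0.091], [-0.193, 0.095]]
0.64 18 [ 0.638 -0.196  0.094] [[-0.2, 0.091], [-0.193, 0.095]]
[ 0.64061813 -0.19256933  0.0954743 ] [ 0.63004607 -0.19962247  0.09070106]
```

View pics/c.png

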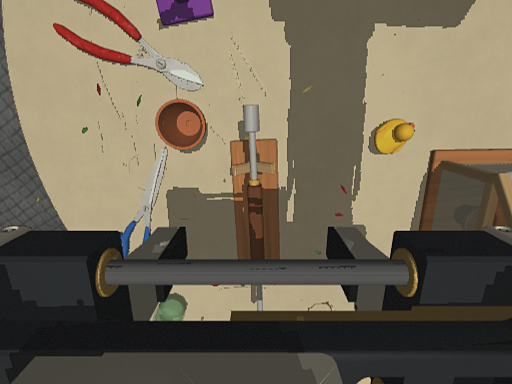

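The wrist view has the butt end of the pole at the image top (251,117) and the handle at (256,215). The hook side is hidden by the fingers. The pole axis is at z 0.090 with its centre near (0.512, -0.2005) and a yaw of 2.4°, and the top view agrees.

```bash
python3 -m creep '[[-0.041,0,0,0,0,3.1,100],[0,0,0,3,0,3.1,100],[0,0,0,4,0,0,100],[0,0,0,4,0,0,100],[0,0,0,3,0,0,100],[0,0,0,0,0,0,100],[0,0,0,0,0,0,100]]'
python3 - <<'E'
from h import *
st();go([.512,-.2005,.071],down(2.36));print(r.get_state()['joints'].round(1))
d=np.load('top_d.npy');P,_,_=pts('top',d)
b=(P[:,0]>.38)&(P[:,0]<.74)&(P[:,1]>.03)&(P[:,1]<.3)
Q=P[b]
def box(z0,z1):
    q=Q[(Q[:,2]>z0)&(Q[:,2]<z1)];print(z0,cv2.minAreaRect(q[:,:2].astype(np.float32)),q.min(0).round(3),q.max(0).round(3))
q=Q[(Q[:,2]>.195)&(Q[:,0]<.615)];print('ridge');print(cv2.minAreaRect(q[:,:2].astype(np.float32)));
for y in np.arange(.07,.27,.02):
    q=Q[(abs(Q[:,1]-y)<.01)&(Q[:,2]>.008)&(Q[:,2]<.03)];a=Q[(abs(Q[:,1]-y)<.01)&(Q[:,2]>.195)&(Q[:,0]<.615)]
    print(y.round(2),q[:,0].min().round(3) if len(q) else '', a.mean(0).round(3) if len(a) else '')
for x in np.arange(.43,.62,.03):
    q=Q[(abs(Q[:,0]-x)<.015)&(Q[:,2]>.008)&(Q[:,1]<.28)];print(x.round(2),q[:,1].min().round(3),q[:,1].max().round(3))
E
```

```text
time_s: 3.45
tcp_pos: [0.5115, -0.1994, 0.1221]
eef_rot: [-142.7, 89.9, -140.4]
contact_force: [1.3, 0.4, 0.3]
gripper_width: 0.0874
t 3.45 p [ 0.5115 -0.1994  0.1221] X [-0.001 -0.001 -1.   ] Y [-0.04   0.999 -0.001] F [1.3 0.4 0.3] M [-0.01 -0.11  0.01] w 0.0874
turn first [-0.001 -0.001  0.001] then shift cm [ 5.11 -0.11  0.05]
[ -0.8  14.1 -23.4   0.  -52.5 -86.9]
ridge
((0.5714715123176575, 0.16403549909591675), (0.04885530099272728, 0.17986541986465454), 1.3461815118789673)
0.07 0.385 [0.575 0.078 0.211]
0.09 0.392 [0.571 0.089 0.209]
0.11 0.425 [0.569 0.11  0.209]
0.13 0.407 [0.569 0.13  0.209]
0.15 0.424 [0.569 0.15  0.209]
0.17 0.424 [0.568 0.17  0.208]
0.19 0.381 [0.568 0.19  0.208]
0.21 0.424 [0.569 0.21  0.209]
0.23 0.381 [0.567 0.23  0.208]
0.25 0.392 [0.571 0.247 0.21 ]
0.43 0.045 0.268
0.46 0.035 0.252
0.49 0.046 0.253
0.52 0.064 0.253
0.55 0.032 0.253
0.58 0.032 0.254
0.61 0.039 0.245
```

```bash
python3 -m creep '[[0,0,0,3,-0.1,0,100],[0,0,0,2.1,0,0,100],[0,0,0,0,0,0,0],[0,0,0,0,0,0,0],[0,0,0,0,0,0,0],[0,0,0,0,0,0,0],[0,0,0,0,0,0,0]]' 45; python3 -c "
from h import *
st()"
```

```text
time_s: 4.15
tcp_pos: [0.5121, -0.1996, 0.0716]
eef_rot: [-6.0, 89.9, -3.7]
contact_force: [-0.2, 0.6, 0.3]
gripper_width: 0.0534
t 4.15 p [ 0.5121 -0.1996  0.0716] X [ 0.002 -0.    -1.   ] Y [-0.041  0.999 -0.   ] F [-0.2  0.6  0.3] M [ 0.01 -0.01 -0.03] w 0.0534
```

```bash
python3 -m creep '[[0,0,0,0,0,0,0],[0,0,0,0,0,0,0],[0,0,0,0,0,0,0],[0,0,0,0,0,0,0],[0,0,0,0,0,0,0],[0,0,0,0,0,0,0],[0,0,0,0,0,0,0]]' 45; python3 -c "
from h import *
st()"
```

```text
time_s: 4.85
tcp_pos: [0.5115, -0.1996, 0.0705]
eef_rot: [-156.9, 90.0, -154.5]
contact_force: [-0.0, -0.2, -0.5]
gripper_width: 0.0174
t 4.85 p [ 0.5115 -0.1996  0.0705] X [-0. -0. -1.] Y [-0.041  0.999 -0.   ] F [-0.  -0.2 -0.5] M [-0.22  0.05  0.03] w 0.0174
```

```bash
python3 -m creep '[[0,0,0,-1,0,0,0],[0,0,0,-3,0,0,0],[0,0,0,-4,0,0,0],[0,0,0,-4,0,0,0],[0,0,0,-4,0,0,0],[0,0,0,-4,0,0,0],[0,0,0,-4,0,0,0],[0.03,0,0,-0.5,0,0,0]]'; python3 -m creep '[[0,0,0,0,2,-0.5,0],[0,0,0,0,4,-1,0],[0,0,0,0,4,-0.5,0],[0,0,0,0,4,-0.5,0],[0,0,0,0,4,0,0],[0,0,0,0,4,0,0],[0,0,0,0,4,0,0],[0,0,0,0,4,0,0]]';python3 -m creep '[[0,0,0,0,3,0,0],[0,0,0,0,2,0,0],[0,0,0,0,1,0,0],[0,0,0,0,0,0,0],[0,0,0,0,0,0,0],[0,0,0,0,0,0,0]]'
python3 - <<'E'
from h import *
st();go([.483,.163,.305],down(.7))
im=[]
for n in('scene','top'):
    p,d=r.capture(n);np.save(n+'2_d.npy',d)
    u,v=map(int,proj(n,[.63,.165,.24]));u0,v0=max(0,u-50),max(0,v-40);im.append(cv2.resize(p[v0:v0+80,u0:u0+100],(700,560))[:, :400*2//2+300]);
    P,_,_=pts(n,d)
    Q=P[(P[:,0]>.54)&(P[:,0]<.72)&(P[:,1]>.1)&(P[:,1]<.22)&(P[:,2]>.23)]
    for x in np.arange(.54,.69,.01):
        q=Q[(abs(Q[:,0]-x)<.005)&(Q[:,2]>.27)]
        if len(q):print(n,x.round(2),len(q),np.median(q,0).round(4))
    q=Q[(Q[:,2]<.26)&(Q[:,0]>.62)];print(n,'ring',len(q),q.min(0).round(3),q.max(0).round(3))
    q=Q[Q[:,2]>.255];print('pole tip',np.sort(q[:,0])[-6:].round(4))
for i,m in enumerate(im):cv2.imwrite(f'pics/d{i}.png',m)
cv2.imwrite('pics/d.png',cv2.resize(np.hstack(im),(800,320)))
E
```

```text
time_s: 5.65
tcp_pos: [0.5131, -0.2003, 0.3221]
eef_rot: [-12.5, 89.5, -11.9]
contact_force: [-0.5, 0.3, -2.4]
gripper_width: 0.0179
time_s: 6.45
tcp_pos: [0.4825, 0.1016, 0.3164]
eef_rot: [47.5, 90.0, 48.1]
contact_force: [1.1, -0.4, -1.4]
gripper_width: 0.0174
time_s: 7.05
tcp_pos: [0.4826, 0.1593, 0.3158]
eef_rot: [20.5, 90.0, 21.1]
contact_force: [0.9, -0.1, -1.4]
gripper_width: 0.0177
t 7.05 p [0.4826 0.1593 0.3158] X [ 0.  0. -1.] Y [-0.01  1.    0.  ] F [ 0.9 -0.1 -1.4] M [-0.03 -0.04 -0.05] w 0.0177
turn first [-0.002  0.    -0.   ] then shift cm [1.08 0.37 0.05]
scene 0.61 1 [0.614  0.1635 0.3417]
scene 0.62 5 [0.619  0.1604 0.3403]
scene 0.63 5 [0.6289 0.1616 0.3401]
scene 0.64 9 [0.6405 0.1622 0.3404]
scene 0.65 9 [0.6473 0.1631 0.3255]
scene ring 15 [0.639 0.167 0.232] [0.665 0.184 0.25 ]
pole tip [0.6469 0.6473 0.6478 0.6489 0.6495 0.6511]
top 0.56 1 [0.5641 0.1558 0.3333]
top 0.57 9 [0.5688 0.158  0.3389]
top 0.58 11 [0.5804 0.1583 0.3378]
top 0.59 9 [0.5896 0.1582 0.3394]
top 0.6 12 [0.6005 0.1584 0.3379]
top 0.61 9 [0.61   0.1584 0.3392]
top 0.62 11 [0.62   0.1584 0.3403]
top 0.63 10 [0.6299 0.1588 0.3388]
top 0.64 9 [0.6396 0.1585 0.3385]
top 0.65 9 [0.6474 0.1584 0.3329]
top ring 36 [0.636 0.15  0.23 ] [0.666 0.182 0.248]
pole tip [0.6471 0.6474 0.6483 0.6484 0.6494 0.6494]
```

View pics/d.png

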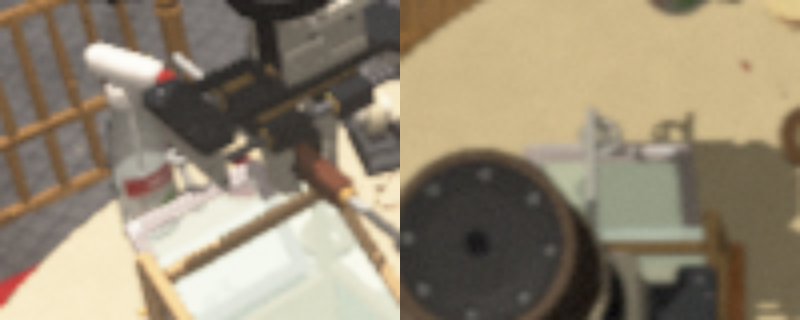

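The top view (right crop) has the pole tip at (590,115) and the ring at about (670,130), with the pin still short of the ring in y. In the top camera the ring is 6.8 mm in +y and about 3 mm in +x from the pin. I correct that, then lower.

```bash
python3 -m creep '[[0,0,0,1.5,0.65,0.3,0],[0,0,0,1.5,0,0,0],[0,0,0,0,0,0,0],[0,0,0,0,0,0,0],[0,0,0,0,0,0,0]]'
python3 - <<'E'
from h import *
st()
n='top';p,d=r.capture(n);P,_,_=pts(n,d)
Q=P[(P[:,0]>.58)&(P[:,0]<.7)&(P[:,1]>.13)&(P[:,1]<.2)]
q=Q[(Q[:,2]>.28)];print('pole',np.median(q,0).round(4),np.sort(q[:,0])[-4:].round(4))
q=Q[(Q[:,2]>.225)&(Q[:,2]<.26)&(Q[:,0]>.632)];print('ring',len(q),q.min(0).round(3),q.max(0).round(3))
u,v=map(int,proj(n,[.63,.165,.27]))
cv2.imwrite('pics/e.png',cv2.resize(p[v-25:v+25,u-30:u+30],(600,500),interpolation=cv2.INTER_CUBIC))
E
```

```text
time_s: 7.65
tcp_pos: [0.486, 0.1666, 0.2866]
eef_rot: [22.5, 89.9, 23.1]
contact_force: [-0.5, -0.6, -0.6]
gripper_width: 0.0178
t 7.65 p [0.486  0.1666 0.2866] X [ 0.001  0.001 -1.   ] Y [-0.011  1.     0.001] F [-0.5 -0.6 -0.6] M [ 0.01 -0.01 -0.03] w 0.0178
pole [0.6166 0.1654 0.309 ] [0.6489 0.6502 0.6526 0.6526]
ring 35 [0.635 0.149 0.229] [0.667 0.182 0.249]
```

View pics/e.png

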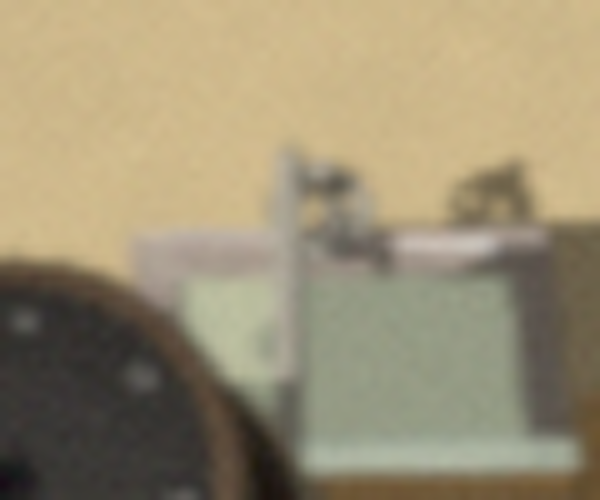

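The crop shows the pole tip at (290,160), beside the ring at (340,205). That offset is parallax: in 3D the pole is at y 0.1654 and the ring centre at y 0.1655. Now I lower slowly.

```bash
python3 -m creep '[[0,0,0,1,0,0,0],[0,0,0,1,0,0,0],[0,0,0,0.5,0,0,0],[0,0,0,0.5,0,0,0],[0,0,0,0,0,0,0]]'
python3 -c "
from h import *
st()"
```

```text
time_s: 8.2
tcp_pos: [0.4852, 0.1665, 0.2546]
eef_rot: [-145.8, 89.9, -145.1]
contact_force: [-0.2, -0.4, -0.7]
gripper_width: 0.0172
t 8.2 p [0.4852 0.1665 0.2546] X [-0.001 -0.001 -1.   ] Y [-0.011  1.    -0.001] F [-0.2 -0.4 -0.7] M [-0.   -0.04  0.03] w 0.0172
```

```bash
python3 -m creep '[[0,0,0,0.5,0,0,0],[0,0,0,0.5,0,0,0],[0,0,0,0.2,0,0,0],[0,0,0,0,0,0,0],[0,0,0,0,0,0,0],[0,0,0,0,0,0,0]]'
python3 - <<'E'
from h import *
st()
n='top';p,d=r.capture(n);P,_,_=pts(n,d)
Q=P[(P[:,0]>.58)&(P[:,0]<.7)&(P[:,1]>.13)&(P[:,1]<.2)]
q=Q[(Q[:,2]>.255)];print('pole',np.median(q,0).round(4),np.sort(q[:,0])[-4:].round(4))
q=Q[(Q[:,2]>.225)&(Q[:,2]<.252)&(Q[:,0]>.632)];print('ring',len(q),q.min(0).round(3),q.max(0).round(3))
u,v=map(int,proj(n,[.63,.165,.27]))
cv2.imwrite('pics/f.png',cv2.resize(p[v-25:v+25,u-30:u+30],(600,500),interpolation=cv2.INTER_CUBIC))
E
```

```text
time_s: 8.8
tcp_pos: [0.4857, 0.1667, 0.2438]
eef_rot: [35.1, 90.0, 35.7]
contact_force: [0.0, -0.5, -1.6]
gripper_width: 0.0178
t 8.8 p [0.4857 0.1667 0.2438] X [ 0.  0. -1.] Y [-0.011  1.     0.   ] F [ 0.  -0.5 -1.6] M [ 0.03 -0.04  0.02] w 0.0178
pole [0.6173 0.1667 0.2668] [0.6485 0.6494 0.653  0.6533]
ring 49 [0.636 0.149 0.23 ] [0.666 0.181 0.252]
```

View pics/f.png

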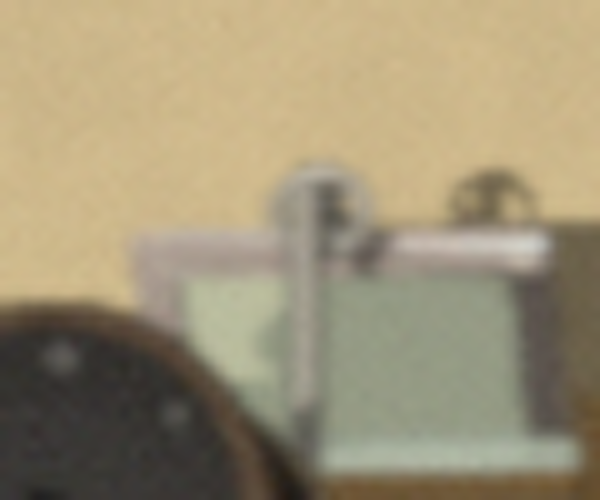

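The pin now stands in the ring: ring at (320,205), rod end inside it at (320,185), and the flap hasn't moved. I start the pull slowly, rising with the ring's arc.

```bash
python3 -m creep '[[0,0,0,0,0,-0.3,0],[0,0,0,0,0,-0.3,0],[0,0,0,-0.05,0,-0.3,0],[0,0,0,-0.1,0,-0.3,0],[0,0,0,-0.1,0,-0.3,0],[0,0,0,-0.1,0,-0.3,0]]';python3 -c "
from h import *
st()"
```

```text
time_s: 9.45
tcp_pos: [0.4673, 0.1664, 0.2472]
eef_rot: [25.5, 90.0, 26.1]
contact_force: [1.0, 0.6, -2.2]
gripper_width: 0.0175
t 9.45 p [0.4673 0.1664 0.2472] X [ 0.  0. -1.] Y [-0.011  1.     0.   ] F [ 1.   0.6 -2.2] M [-0.11 -0.37 -0.03] w 0.0175
```

```bash
python3 -m creep '[[0,0,0,-0.1,0,-0.3,0],[0,0,0,-0.1,0,-0.3,0],[0,0,0,-0.1,0,-0.3,0],[0,0,0,-0.1,0,-0.3,0],[0,0,0,-0.1,0,-0.3,0],[0,0,0,-0.05,0,-0.3,0],[0,0,0,0,0,0,0]]'
python3 - <<'E'
from h import *
st()
n='top';p,d=r.capture(n);P,_,_=pts(n,d)
Q=P[(P[:,0]>.54)&(P[:,0]<.7)&(P[:,1]>.13)&(P[:,1]<.2)]
q=Q[(Q[:,2]>.261)];print('pole',np.median(q,0).round(4),np.sort(q[:,0])[-4:].round(4))
q=Q[(Q[:,2]>.235)&(Q[:,2]<.275)&(abs(Q[:,1]-.165)>.0065)];print('ring',len(q),q.min(0).round(3),q.max(0).round(3))
E
```

```text
time_s: 10.15
tcp_pos: [0.4492, 0.1663, 0.2527]
eef_rot: [69.7, 90.0, 70.3]
contact_force: [-0.1, 0.3, -1.4]
gripper_width: 0.0174
t 10.15 p [0.4492 0.1663 0.2527] X [ 0.  0. -1.] Y [-0.011  1.     0.   ] F [-0.1  0.3 -1.4] M [ 0.   -0.07  0.01] w 0.0174
pole [0.5767 0.1666 0.275 ] [0.6129 0.6139 0.615  0.6168]
ring 36 [0.606 0.148 0.241] [0.635 0.18  0.258]
```

```bash
python3 -m creep '[[0,0,0,0,0,-0.2,0],[0,0,0,0,0,-0.2,0],[0,0,0,0,0,-0.2,0],[0,0,0,0,0,-0.2,0],[0,0,0,0,0,-0.2,0],[0,0,0,0,0,-0.2,0],[0,0,0,0,0,0,0]]';python3 -c "
from h import *
st()"
```

```text
time_s: 10.9
tcp_pos: [0.4372, 0.1661, 0.2526]
eef_rot: [140.6, 90.0, 141.2]
contact_force: [0.3, -0.1, -1.3]
gripper_width: 0.0181
t 10.9 p [0.4372 0.1661 0.2526] X [-0.  0. -1.] Y [-0.011  1.     0.   ] F [ 0.3 -0.1 -1.3] M [-0.07 -0.18 -0.03] w 0.0181
```

```bash
python3 -m creep '[[0,0,0,0,0,-0.2,0],[0,0,0,0,0,-0.2,0],[0,0,0,0,0,-0.2,0],[0,0,0,0,0,-0.2,0],[0,0,0,0,0,0,0],[0,0,0,0,0,0,0]]';python3 -c "
from h import *
st()"
```

```text
time_s: 11.5
tcp_pos: [0.4293, 0.166, 0.2525]
eef_rot: [-176.6, 90.0, -176.0]
contact_force: [0.7, -0.2, -0.8]
gripper_width: 0.0175
t 11.5 p [0.4293 0.166  0.2525] X [-0. -0. -1.] Y [-0.011  1.    -0.   ] F [ 0.7 -0.2 -0.8] M [-0.01 -0.08 -0.  ] w 0.0175
```

```bash
python3 -m creep '[[0,0,0,0,0,-0.15,0],[0,0,0,0,0,-0.15,0],[0,0,0,0,0,-0.15,0],[0,0,0,0,0,-0.15,0],[0,0,0,0,0,0,0]]';python3 -c "
from h import *
st()"
```

```text
time_s: 12.0
tcp_pos: [0.4234, 0.166, 0.2526]
eef_rot: [63.0, 90.0, 63.6]
contact_force: [1.0, 0.3, -1.8]
gripper_width: 0.018
t 12.0 p [0.4234 0.166  0.2526] X [ 0.  0. -1.] Y [-0.011  1.     0.   ] F [ 1.   0.3 -1.8] M [-0.06 -0.29  0.02] w 0.018
```

```bash
python3 -m creep '[[0,0,0,0,0,-0.1,0],[0,0,0,0,0,-0.1,0],[0,0,0,0,0,-0.1,0],[0,0,0,0,0,0,0]]';python3 - <<'E'
from h import *
st()
n='top';p,d=r.capture(n);P,_,_=pts(n,d)
Q=P[(P[:,0]>.5)&(P[:,0]<.7)&(P[:,1]>.13)&(P[:,1]<.2)]
q=Q[(Q[:,2]>.265)];print('pole',np.median(q,0).round(4),np.sort(q[:,0])[-4:].round(4))
q=Q[(Q[:,2]>.235)&(Q[:,2]<.275)&(abs(Q[:,1]-.165)>.0065)&(Q[:,0]>.55)];print('ring',len(q),q.min(0).round(3),q.max(0).round(3))
E
```

```text
time_s: 12.4
tcp_pos: [0.4207, 0.166, 0.2527]
eef_rot: [16.7, 90.0, 17.4]
contact_force: [3.6, -0.6, -1.4]
gripper_width: 0.0175
t 12.4 p [0.4207 0.166  0.2527] X [ 0.  0. -1.] Y [-0.011  1.     0.   ] F [ 3.6 -0.6 -1.4] M [-0.06 -1.11 -0.05] w 0.0175
pole [0.5437 0.166  0.2752] [0.5834 0.5866 0.5867 0.5874]
ring 36 [0.581 0.148 0.249] [0.607 0.179 0.258]
```

```bash
python3 -m creep '[[0,0,0,0,0,-0.1,0],[0,0,0,0,0,-0.1,0],[0,0,0,0,0,-0.1,0],[0,0,0,0,0,-0.1,0],[0,0,0,0,0,0,0]]';python3 -c "
from h import *
st()"
```

```text
time_s: 12.95
tcp_pos: [0.4164, 0.1659, 0.2526]
eef_rot: [122.7, 90.0, 123.4]
contact_force: [3.5, 0.8, -2.6]
gripper_width: 0.0183
t 12.95 p [0.4164 0.1659 0.2526] X [-0.  0. -1.] Y [-0.011  1.     0.   ] F [ 3.5  0.8 -2.6] M [-0.06 -1.16 -0.01] w 0.0183
```

```bash
python3 -m creep '[[0,0,0,0,0,-0.1,0],[0,0,0,0,0,-0.1,0],[0,0,0,0,0,-0.1,0],[0,0,0,0,0,-0.1,0],[0,0,0,0,0,0,0]]';python3 -c "
from h import *
st()"
```

```text
time_s: 13.45
tcp_pos: [0.4123, 0.1658, 0.2525]
eef_rot: [-164.6, 90.0, -164.0]
contact_force: [3.6, -0.1, -3.0]
gripper_width: 0.0181
t 13.45 p [0.4123 0.1658 0.2525] X [-0. -0. -1.] Y [-0.011  1.    -0.   ] F [ 3.6 -0.1 -3. ] M [-0.1  -0.99  0.03] w 0.0181
```

```bash
python3 -m creep '[[0,0,0,0,0,-0.1,0],[0,0,0,0,0,-0.1,0],[0,0,0,0,0,-0.1,0],[0,0,0,0,0,-0.1,0],[0,0,0,0,0,0,0]]';python3 -c "
from h import *
st()"
```

```text
time_s: 13.95
tcp_pos: [0.4082, 0.1657, 0.2525]
eef_rot: [-155.9, 90.0, -155.3]
contact_force: [2.6, -0.6, -2.2]
gripper_width: 0.0172
t 13.95 p [0.4082 0.1657 0.2525] X [-0. -0. -1.] Y [-0.011  1.    -0.   ] F [ 2.6 -0.6 -2.2] M [-0.19 -0.78 -0.09] w 0.0172
```

```bash
python3 -m creep '[[0,0,0,0,0,-0.1,0],[0,0,0,0,0,-0.1,0],[0,0,0,0,0,-0.1,0],[0,0,0,0,0,0,0]]';python3 -c "
from h import *
st()"
```

```text
time_s: 14.35
tcp_pos: [0.4053, 0.1657, 0.2526]
eef_rot: [-179.5, 90.0, -178.8]
contact_force: [1.9, -0.5, -1.5]
gripper_width: 0.0179
t 14.35 p [0.4053 0.1657 0.2526] X [-0. -0. -1.] Y [-0.011  1.    -0.   ] F [ 1.9 -0.5 -1.5] M [-0.19 -0.56 -0.08] w 0.0179
```

```bash
python3 -m creep '[[0,0,0,0,0,-0.1,0],[0,0,0,0,0,-0.1,0],[0,0,0,0,0,0,0]]';python3 - <<'E'
from h import *
st()
n='top';p,d=r.capture(n);P,_,_=pts(n,d)
Q=P[(P[:,0]>.5)&(P[:,0]<.7)&(P[:,1]>.13)&(P[:,1]<.2)]
q=Q[(Q[:,2]>.265)];print('pole',np.median(q,0).round(4),np.sort(q[:,0])[-4:].round(4))
q=Q[(Q[:,2]>.235)&(Q[:,2]<.275)&(abs(Q[:,1]-.165)>.0065)&(Q[:,0]>.55)];print('ring',len(q),q.min(0).round(3),q.max(0).round(3))
E
```

```text
time_s: 14.65
tcp_pos: [0.4034, 0.1658, 0.2526]
eef_rot: [77.2, 90.0, 77.8]
contact_force: [2.5, -0.9, -1.7]
gripper_width: 0.0177
t 14.65 p [0.4034 0.1658 0.2526] X [ 0.  0. -1.] Y [-0.011  1.     0.   ] F [ 2.5 -0.9 -1.7] M [-0.19 -0.75 -0.11] w 0.0177
pole [0.5348 0.1659 0.276 ] [0.5677 0.5682 0.5712 0.5713]
ring 37 [0.563 0.148 0.244] [0.59 0.18 0.26]
```

```bash
python3 -m creep '[[0,0,0,0,0,-0.1,0],[0,0,0,0,0,-0.1,0],[0,0,0,0,0,-0.1,0],[0,0,0,0,0,0,0]]';python3 -c "
from h import *
st()"
```

```text
time_s: 15.1
tcp_pos: [0.4002, 0.1656, 0.2524]
eef_rot: [-165.1, 90.0, -164.4]
contact_force: [1.6, -1.0, -1.1]
gripper_width: 0.0181
t 15.1 p [0.4002 0.1656 0.2524] X [-0. -0. -1.] Y [-0.011  1.    -0.   ] F [ 1.6 -1.  -1.1] M [-0.25 -0.38 -0.14] w 0.0181
```

```bash
python3 -m creep '[[0,0,0,0,0,-0.1,0],[0,0,0,0,0,-0.1,0],[0,0,0,0,0,0,0]]';python3 -c "
from h import *
st()"
```

```text
time_s: 15.4
tcp_pos: [0.3983, 0.1656, 0.2525]
eef_rot: [-160.5, 90.0, -159.9]
contact_force: [0.3, -1.1, -2.2]
gripper_width: 0.0181
t 15.4 p [0.3983 0.1656 0.2525] X [-0. -0. -1.] Y [-0.011  1.    -0.   ] F [ 0.3 -1.1 -2.2] M [-0.16 -0.23 -0.07] w 0.0181
```

```bash
python3 -m creep '[[0,0,0,0,0,-0.05,0],[0,0,0,0,0,-0.05,0],[0,0,0,0,0,0,0]]';python3 -c "
from h import *
st()"
```

```text
time_s: 15.7
tcp_pos: [0.3974, 0.1657, 0.2526]
eef_rot: [148.7, 90.0, 149.3]
contact_force: [1.6, 0.1, -1.7]
gripper_width: 0.0177
t 15.7 p [0.3974 0.1657 0.2526] X [-0.  0. -1.] Y [-0.011  1.     0.   ] F [ 1.6  0.1 -1.7] M [-0.02 -0.22  0.01] w 0.0177
```

```bash
cat >> h.py <<'E'
def chk():
    st();n='top';p,d=r.capture(n);P,_,_=pts(n,d)
    Q=P[(P[:,0]>.5)&(P[:,0]<.7)&(P[:,1]>.13)&(P[:,1]<.2)]
    q=Q[(Q[:,2]>.265)];print('pole tip',np.sort(q[:,0])[-4:].round(4)) if len(q) else 0
    q=Q[(Q[:,2]>.235)&(Q[:,2]<.275)&(abs(Q[:,1]-.165)>.0065)&(Q[:,0]>.54)];print('ring',len(q),q.min(0).round(3),q.max(0).round(3),q.mean(0).round(4))
E
python3 -c "
from h import *
chk()"
```

```text
t 15.7 p [0.3974 0.1657 0.2526] X [-0.  0. -1.] Y [-0.011  1.     0.   ] F [ 1.6  0.1 -1.7] M [-0.02 -0.22  0.01] w 0.0177
pole tip [0.562  0.5622 0.565  0.5651]
ring 37 [0.557 0.148 0.243] [0.584 0.18  0.262] [0.5701 0.1623 0.2531]
```

```bash
python3 -m creep '[[0,0,0,0,0,-0.05,0],[0,0,0,0,0,-0.05,0],[0,0,0,0,0,0,0]]';python3 -c "
from h import *
st()"
```

```text
time_s: 16.05
tcp_pos: [0.3964, 0.1657, 0.2525]
eef_rot: [154.4, 90.0, 155.1]
contact_force: [0.5, 0.3, -1.8]
gripper_width: 0.0178
t 16.05 p [0.3964 0.1657 0.2525] X [-0.  0. -1.] Y [-0.011  1.     0.   ] F [ 0.5  0.3 -1.8] M [-0.02 -0.2  -0.03] w 0.0178
```

```bash
python3 -m creep '[[0,0,0,0,0,-0.05,0],[0,0,0,0,0,-0.05,0],[0,0,0,0,0,0,0]]';python3 -c "
from h import *
chk()"
```

```text
time_s: 16.35
tcp_pos: [0.3954, 0.1657, 0.2525]
eef_rot: [173.1, 90.0, 173.7]
contact_force: [-0.8, -0.4, -1.8]
gripper_width: 0.0176
t 16.35 p [0.3954 0.1657 0.2525] X [-0.  0. -1.] Y [-0.011  1.     0.   ] F [-0.8 -0.4 -1.8] M [-0.07 -0.07 -0.04] w 0.0176
pole tip [0.5587 0.5588 0.5612 0.5614]
ring 35 [0.554 0.148 0.245] [0.581 0.18  0.262] [0.5683 0.1625 0.253 ]
```

```bash
python3 -m creep '[[0,0,0,0,0,-0.05,0],[0,0,0,0,0,-0.05,0],[0,0,0,0,0,0,0]]';python3 -c "
from h import *
chk()"
```

```text
time_s: 16.7
tcp_pos: [0.3945, 0.1657, 0.2526]
eef_rot: [68.6, 90.0, 69.3]
contact_force: [0.3, -0.4, -1.3]
gripper_width: 0.0179
t 16.7 p [0.3945 0.1657 0.2526] X [ 0.  0. -1.] Y [-0.011  1.     0.   ] F [ 0.3 -0.4 -1.3] M [-0.03 -0.23  0.  ] w 0.0179
pole tip [0.5589 0.559  0.5612 0.5626]
ring 35 [0.554 0.148 0.248] [0.58  0.179 0.259] [0.567  0.162  0.2534]
```

```bash
python3 -m creep '[[0,0,0,0,0,-0.05,0],[0,0,0,0,0,-0.05,0],[0,0,0,0,0,0,0]]';python3 -c "
from h import *
chk()"
```

```text
time_s: 17.05
tcp_pos: [0.394, 0.1658, 0.2527]
eef_rot: [15.3, 89.9, 15.9]
contact_force: [4.2, -0.1, -3.6]
gripper_width: 0.018
t 17.05 p [0.394  0.1658 0.2527] X [ 0.001  0.    -1.   ] Y [-0.011  1.     0.   ] F [ 4.2 -0.1 -3.6] M [-0.08 -1.44 -0.06] w 0.018
pole tip [0.5591 0.5595 0.5617 0.5631]
ring 37 [0.553 0.148 0.248] [0.581 0.179 0.258] [0.5673 0.1628 0.2533]
```

The force has risen sharply while the ring stopped at x 0.567, so this looks like the hard stop. I slacken the pull to mid-ring and check that the flap stays.

```bash
python3 -m creep '[[0,0,0,0,0,0.2,0],[0,0,0,0,0,0.3,0],[0,0,0,0,0,0.3,0],[0,0,0,0,0,0.1,0],[0,0,0,0,0,0,0],[0,0,0,0,0,0,0],[0,0,0,0,0,0,0]]';python3 -c "
from h import *
chk()"
```

```text
time_s: 17.8
tcp_pos: [0.4025, 0.1657, 0.2525]
eef_rot: [-178.6, 90.0, -178.0]
contact_force: [0.1, 0.3, -1.4]
gripper_width: 0.0177
t 17.8 p [0.4025 0.1657 0.2525] X [-0. -0. -1.] Y [-0.011  1.    -0.   ] F [ 0.1  0.3 -1.4] M [-0.06 -0.02  0.05] w 0.0177
pole tip [0.5675 0.5677 0.5685 0.5717]
ring 37 [0.553 0.148 0.247] [0.581 0.179 0.261] [0.5672 0.1627 0.2539]
```

The flap stays shut with the pull released and the pin is central in the ring. I lift out, watching the force.

```bash
python3 -m creep '[[0,0,0,-0.5,0,0,0],[0,0,0,-0.5,0,0,0],[0,0,0,-0.5,0,0,0],[0,0,0,-0.5,0,0,0],[0,0,0,0,0,0,0]]';python3 -c "
from h import *
st()"
```

```text
time_s: 18.35
tcp_pos: [0.4029, 0.1661, 0.2735]
eef_rot: [40.0, 89.9, 40.6]
contact_force: [-0.4, 0.1, -1.7]
gripper_width: 0.018
t 18.35 p [0.4029 0.1661 0.2735] X [ 0.001  0.001 -1.   ] Y [-0.011  1.     0.001] F [-0.4  0.1 -1.7] M [ 0.02 -0.02 -0.03] w 0.018
```

```bash
python3 -m creep '[[0,0,0,-0.5,0,0,0],[0,0,0,-0.7,0,0,0],[0,0,0,-1,0,0,0],[0,0,0,-2,0,0,0],[0,0,0,-1.5,0,0,0],[0,0,0,0,0,0,0],[0,0,0,0,0,0,0]]';python3 -c "
from h import *
chk();go([.5115,-.1996,.31],down(2.36))"
```

```text
time_s: 19.05
tcp_pos: [0.4025, 0.1659, 0.3296]
eef_rot: [75.7, 90.0, 76.3]
contact_force: [0.0, -0.9, -2.5]
gripper_width: 0.0174
t 19.05 p [0.4025 0.1659 0.3296] X [ 0.     0.001 -1.   ] Y [-0.011  1.     0.001] F [ 0.  -0.9 -2.5] M [-0.01 -0.01  0.02] w 0.0174
pole tip [0.5671 0.5672 0.569  0.5691]
ring 26 [0.553 0.148 0.247] [0.581 0.173 0.261] [0.566  0.1565 0.2534]
turn first [-0.03  -0.001  0.   ] then shift cm [  1.91 -36.94   9.41]
```

```bash
python3 -m creep '[[0,0,0,0,-2,0,0],[-0.03,0,0,0,-4,0.5,0],[0,0,0,0,-4,1,0],[0,0,0,0,-4,1.5,0],[0,0,0,0,-4,1.5,0],[0,0,0,0,-4,1.5,0],[0,0,0,0,-4,1.5,0],[0,0,0,0,-4,1.5,0]]';python3 -m creep '[[0,0,0,0,-4,0.5,0],[0,0,0,0,-2,0,0],[0,0,0,0.5,-1,0,0],[0,0,0,0,0,0,0],[0,0,0,0,0,0,0],[0,0,0,0,0,0,0],[0,0,0,0,0,0,0]]'; python3 -c "
from h import *
st();go([.5115,-.1996,.0715],down(2.36))
n='top';p,d=r.capture(n);P,_,_=pts(n,d)
Q=P[(P[:,0]>.3)&(P[:,0]<.75)&(P[:,1]>-.26)&(P[:,1]<-.15)&(P[:,2]>.32)&(P[:,2]<.36)]
for x in np.arange(.35,.7,.02):
    q=Q[abs(Q[:,0]-x)<.01]
    if len(q):print(round(x,2),len(q),np.median(q,0).round(3))
print(np.sort(Q[:,0])[-5:])"
```

```text
time_s: 19.9
tcp_pos: [0.5029, -0.1323, 0.3286]
eef_rot: [172.0, 89.9, 174.3]
contact_force: [0.1, 0.8, -1.3]
gripper_width: 0.0174
time_s: 20.6
tcp_pos: [0.5109, -0.1994, 0.3249]
eef_rot: [3.3, 90.0, 5.7]
contact_force: [-0.3, -0.4, -1.5]
gripper_width: 0.0177
t 20.6 p [ 0.5109 -0.1994  0.3249] X [ 0.001  0.    -1.   ] Y [-0.042  0.999  0.   ] F [-0.3 -0.4 -1.5] M [ 0.02 -0.03 -0.01] w 0.0177
turn first [ 0.001  0.001 -0.   ] then shift cm [ 2.534e+01 -2.000e-02  6.000e-02]
0.37 35 [ 0.373 -0.206  0.351]
0.39 36 [ 0.388 -0.205  0.351]
0.41 21 [ 0.41  -0.205  0.347]
0.43 18 [ 0.429 -0.205  0.349]
0.45 31 [ 0.453 -0.202  0.349]
0.47 47 [ 0.469 -0.202  0.355]
0.49 7 [ 0.481 -0.207  0.353]
0.63 1 [ 0.64  -0.194  0.353]
0.65 20 [ 0.651 -0.195  0.347]
0.67 16 [ 0.67  -0.192  0.347]
[0.67333455 0.67424523 0.67626957 0.67671824 0.67677554]
```

Pole alignment matches the start (y −0.206 at the rear, −0.192 at the hook, level). Lowering.

```bash
python3 -m creep '[[0,0,0,4,0,0.05,0],[0,0,0,4,0,0,0],[0,0,0,4,0,0,0],[0,0,0,4,0,0,0],[0,0,0,3,0,0,0],[0,0,0,2,0,0,0],[0,0,0,1,0,0,0],[0,0,0,1,0,0,0]]';python3 -m creep '[[0,0,0,1,0,0,0],[0,0,0,0.7,0,0,0],[0,0,0,0.3,0,0,0],[0,0,0,0,0,0,0],[0,0,0,0,0,0,0],[0,0,0,0,0,0,0]]'; python3 -c "
from h import *
st()"
```

```text
time_s: 21.45
tcp_pos: [0.5118, -0.2, 0.0946]
eef_rot: [-23.8, 90.0, -21.4]
contact_force: [0.7, -0.3, -1.0]
gripper_width: 0.0179
time_s: 22.05
tcp_pos: [0.5116, -0.2003, 0.0751]
eef_rot: [-8.2, 89.9, -5.8]
contact_force: [-0.4, 0.3, -0.8]
gripper_width: 0.0175
t 22.05 p [ 0.5116 -0.2003  0.0751] X [ 0.001 -0.    -1.   ] Y [-0.041  0.999 -0.   ] F [-0.4  0.3 -0.8] M [ 0.02 -0.04  0.04] w 0.0175
```

```bash
python3 -m creep '[[0,0,0,0.2,0.05,0,0],[0,0,0,0.2,0,0,0],[0,0,0,0.05,0,0,0],[0,0,0,0,0,0,0],[0,0,0,0,0,0,0]]'; python3 -c "
from h import *
st()"
```

```text
time_s: 22.55
tcp_pos: [0.5114, -0.1997, 0.0704]
eef_rot: [-17.3, 90.0, -15.0]
contact_force: [-2.7, 2.3, 4.6]
gripper_width: 0.0176
t 22.55 p [ 0.5114 -0.1997  0.0704] X [ 0. -0. -1.] Y [-0.041  0.999 -0.   ] F [-2.7  2.3  4.6] M [0.52 0.55 0.14] w 0.0176
```

```bash
python3 -m creep '[[0,0,0,0,0,0,30],[0,0,0,0,0,0,40],[0,0,0,0,0,0,60],[0,0,0,0,0,0,60],[0,0,0,0,0,0,60],[0,0,0,0,0,0,60],[0,0,0,0,0,0,60],[0,0,0,0,0,0,60]]'; python3 -c "
from h import *
st()"
```

```text
time_s: 23.35
tcp_pos: [0.5113, -0.1998, 0.0701]
eef_rot: [-23.3, 90.0, -20.9]
contact_force: [-0.0, 0.3, -0.2]
gripper_width: 0.0524
t 23.35 p [ 0.5113 -0.1998  0.0701] X [ 0. -0. -1.] Y [-0.041  0.999 -0.   ] F [-0.   0.3 -0.2] M [0.02 0.01 0.01] w 0.0524
```

```bash
python3 -m creep '[[0,0,0,-1,0,0,60],[0,0,0,-3,0,0,60],[0,0,0,-4,0,0,60],[0,0,0,-4,0,-1,60],[0,0,0,-4,0,-3,60],[0,0,0,0,0,-3,60],[0,0,0,0,0,0,60],[0,0,0,0,0,0,60]]'; python3 - <<'E'
from h import *
chk()
for n in('top','wrist'):
    p,d=r.capture(n);P,_,_=pts(n,d)
    Q=P[(P[:,0]>.3)&(P[:,0]<.75)&(P[:,1]>-.225)&(P[:,1]<-.17)&(P[:,2]>.085)&(P[:,2]<.13)]
    for x in (.37,.39,.41,.47,.49,.51,.53,.55,.61,.63,.65,.67):
        q=Q[abs(Q[:,0]-x)<.008]
        if len(q):print(n,x,len(q),np.median(q,0).round(3))
    print(np.sort(Q[:,0])[[3,-3]])
    cv2.imwrite(f'pics/g_{n}.png',p)
    if n=='top':
        for q in('duck','stem_tape','clay_pot'):
            for m in r.masks_of(q,n)[:1]:print(q,np.round(m['rect']))
E

```

```text
time_s: 24.15
tcp_pos: [0.4411, -0.2027, 0.2312]
eef_rot: [-4.9, 89.9, -2.6]
contact_force: [0.7, 0.2, 0.7]
gripper_width: 0.0527
t 24.15 p [ 0.4411 -0.2027  0.2312] X [ 0.002 -0.    -1.   ] Y [-0.041  0.999 -0.   ] F [0.7 0.2 0.7] M [-0.03 -0.01  0.01] w 0.0527
ring 40 [0.554 0.147 0.24 ] [0.581 0.179 0.26 ] [0.5666 0.1636 0.2523]
top 0.37 19 [ 0.373 -0.206  0.098]
top 0.39 22 [ 0.39  -0.207  0.095]
top 0.41 11 [ 0.411 -0.206  0.095]
top 0.61 12 [ 0.609 -0.197  0.093]
top 0.63 9 [ 0.63  -0.195  0.093]
top 0.65 8 [ 0.65  -0.196  0.093]
top 0.67 15 [ 0.67  -0.194  0.092]
[0.366688   0.67521796]
stem_tape [237. 111. 253. 130.]
clay_pot [322. 201. 343. 218.]
wrist 0.37 218 [ 0.372 -0.205  0.098]
wrist 0.39 232 [ 0.389 -0.204  0.098]
wrist 0.41 105 [ 0.41  -0.204  0.094]
wrist 0.47 217 [ 0.47 -0.2   0.1 ]
wrist 0.49 210 [ 0.49 -0.2   0.1 ]
wrist 0.51 205 [ 0.51  -0.199  0.1  ]
wrist 0.53 98 [ 0.526 -0.198  0.1  ]
wrist 0.61 16 [ 0.604 -0.195  0.094]
[0.36583944 0.60538028]
```

View pics/g_top.png

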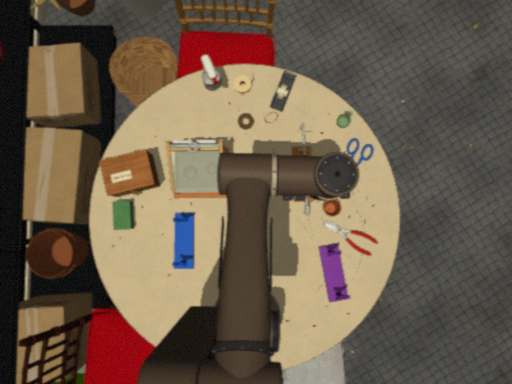

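The flap is upright with its ring at (192,137), and the pole is back in the brown rack with its hook at (304,127). The pot and tape haven't moved. Everything is stationary, so I hand in.

```bash
python3 -c "
from h import *
print(r.close_job());st()"
```

```text
the job is handed in; nothing more can be done
None
the job is handed in; nothing more can be done
```

I closed the flap with the pole, laid the pole back in its rack and handed the job in after about 24 s of robot time. The interface gave no verdict.

- **Closing:** I hooked the pin into the ring and pulled in 1–4 mm steps, down to 0.5 mm near the end. The measured wrist force along the pull stayed at about 4 N or less. It fell to about zero past the catch and then rose at the hard stop.
- **Flap:** with the pull slackened, and again after the pole was away, the ring stayed within 1 mm of its stop position (x 0.567). It sits about 17 mm beyond where the catch's resistance first dropped off, and it did not spring back.
- **Pole:** it lies in both notches, hook end as before. Its ends and axis are within about 2 mm of the starting measurements in both the top and wrist views. The gripper is open and about 14 cm above it.
- **Bystanders:** the tape and the pot measured unmoved. The duck was hidden under the arm in the last picture, so I couldn't check it; nothing I moved went down near it.

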